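Latch the tube warmer's carriage and hold its lid ready for the hinge pin

TASK

The lid of the tube warmer was taken off for cleaning and has to go back on its hinge. First push the carriage along its slide towards the control unit until it clicks home in its spring detent, so that it cannot run away; then pick the lid up by its handle and lower it, level and without forcing it, so that its two hinge knuckles drop between the three on the carriage and all the pin holes lie in one line. Finish holding the lid there by the handle, carried by the gripper alone and not leaning on the warmer, so that a colleague can slide the hinge pin through; do not let go, and leave the pin and the other things where they lie.

Things in the scene. Friction and masses are not known exactly. Their poses are not given: they have to be found in the camera images.
- warmer: Bench tube warmer, fixed. Origin on the worktop under the centre of the home carriage; z up, +y along the slide to the control unit, +x to the hinge side (away from the robot within 15 deg). Grey bed x -64 to 72, y -162 to 70 mm, 16 mm high (rail ends 24); cream control unit at y 60 to 156 mm, 84 mm high; aluminium detent housing on a foot at x -60 to -96, y -65 to -21 mm, 42 mm high.
- carriage (a joint): How far (m) the carriage is drawn out from home towards -y of the warmer, 0 to 0.095. 0 = home: a spring plunger's ball sits in the notch of the carriage's side rail (the click). The solid stop is 0.7 mm beyond. About 2.5 N slides it; over the last 4 mm the spring pulls it home by itself; 7 to 8 N would draw it out again.
- carriage_top (a point): Centre of the carriage at its rim, 60 mm above the worktop. The carriage is a cream box 104 by 104 mm round an aluminium block with 30 empty wells; on its +x side stands the jamb block with the fixed hinge leaf, 87 mm high, to x = +84 mm. Axes as the warmer's; moves with the carriage.
- push_plate (a point): Centre of the flat aluminium push plate (52 by 22 mm) on the carriage's outer end face, which looks to -y of the warmer. 41 mm above the worktop; the face spans 20 to 60 mm. Push it along +y of the warmer to move the carriage home. Moves with the carriage.
- jamb_left (a point): On the fixed hinge's pin-hole axis, mid-gap between middle and left (+y) knuckle, 80.5 mm above the worktop. Three steel knuckles, 12 mm diameter, 12 mm long, 7 mm bore, at -27, 0, +27 mm along the axis (warmer's y); two 15 mm gaps, open upwards and to -x. In the gaps a ledge 7 mm below the axis and a face 7 mm behind it (+x). Lid in place: lid_left here. Axes as the warmer's.
- jamb_right (a point): The same in the gap between the middle and the right (-y) knuckle, 27 mm from jamb_left. Lid in place: lid_right here.
- lid: Loose lid, 0.15 to 0.3 kg, lying right side up: cream panel 90 (x) by 96 (y) by 12 mm. Origin: centre of its underside; z up, +x to its hinge edge; in place its axes are parallel to the warmer's. Its hinge leaf has two knuckles beyond the +x edge. In place the panel is level, underside 72 mm above the worktop, 12 mm clear of the carriage rim: only the gripper holds it up.
- lid_grip (a point): Middle of the bar of the lid's black bridge handle: lid x = -4, y = 0, z = 36 mm. Bar 12 mm wide (lid x), 62 mm long (lid y), 12 mm high; clear between its posts for 42 mm, 16 mm of air between bar and panel. Grasp it from above across its 12 mm.
- lid_left (a point): Centre of the lid's left (+y) knuckle, on the pin-hole axis: lid x = 55, y = 13.5, z = 8.5 mm. Steel, 12 mm diameter, 12 mm long, 7 mm bore, ends eased by 1.5 mm. Axes as the lid's.
- lid_right (a point): Centre of the lid's right (-y) knuckle, the same at lid y = -13.5 mm.
- hinge_pin: Loose steel hinge pin, 4 mm thick, 84 mm long with a 16 mm bent end, lying on the worktop; origin at its middle. To be left there.
- stain_bottle: Small brown bottle with a black cap, 36 mm across, 85 mm high, standing; origin at its foot. To be left alone.
- bench_timer: Flat square white timer, 62 by 62 by 17 mm; origin under its centre. To be left alone.
- specimen_pot: White specimen pot with a yellow lid, 62 mm across, 62 mm high; origin at its foot. To be left alone.

How it is judged:
By the outcome, as a careful person would: the job done as asked, in the order asked, and still so for the second after the job is handed in, while the arm keeps its last pose, push and grip.
It also fails if it takes over 56 s, if anything falls off the work surface, if the arm or the gripper's body presses on something with over 40 N, if the wrist force passes 120 N, or if a joint passes its speed limit or range.

ROBOT

A 7-joint arm with a two-finger parallel gripper is mounted at the origin on a cart in front of the work surface, level with it; the furniture and walls round the work are solid. World frame = base frame: x ahead of the robot, y to its left, z up, the work surface at z = 0. Lengths are in m, angles in rad, forces in N, time in s.
With the tool pointing down it reaches from about 0.4 to 0.85 m from the base axis. Payload 6.9 kg.
Tool frame: the origin (TCP) lies midway between the tips of the shut fingers; the grasp point (between the pads) lies behind it (ctrl.pinch_z is the z of the grasp point in the tool frame, in m); z points along the fingers, y is the direction in which the jaws open and shut (so a half turn about z gives the same grasp; the last joint's range is limited). The gripper opens to 85 mm and grips with 20 to 120 N. Pads are 22 mm wide; open, the fingers measure 114 mm over their backs; the gripper's body (76 mm by 85 mm) begins 54 mm behind the grasp point. The pads swing forward as they close: fully open they stand 13 mm farther back than shut.
Start: joints at [-1.036, 0.507, -0.238, 1.5, 0.126, 1.149, -0.155], TCP at [0.26, 0.568, 0.231] pointing down, gripper open.
Joint ranges: [-3.08, 3.08], [-0.24, 2.05], [-1.43, 1.35], [0, 2.5], [-1.52, 4.66], [0.17, 1.96], [-2.89, 2.89]. Speed limits (rad/s): [2.39, 2.39, 3.14, 3.14, 3.14, 3.14, 3.14].

INTERFACE

Orientations are given as a unit quaternion [w, x, y, z].
In Python, from station import ctrl, get_state, vision, ticket, models gives the robot as it stands. Calls block until the motion is done:
- ctrl.movep(position, orientation): joint-space move of the TCP to a pose.
- ctrl.movel(position, frame=None, max_speed=0.15): straight line of the TCP; frame=None keeps the orientation; max_speed is the mean speed in m/s.
- ctrl.set_joints(angles): joint-space move.
- ctrl.ungrasp() and ctrl.close_gripper(force=None): open the fingers fully, or close them until they stop; force is the grip in N (None keeps the last).
- ctrl.pause(seconds).
- ctrl.ik(position, orientation): joint angles nearest the present ones, or None.
- get_state(): the state.
- vision.grab_frame(name): name is "scene" or "side" or "wrist"; returns (picture, depth): 420x560x3 uint8, blue, green, red; 420x560 float32, m along the optical axis (not along the pixel's ray), 0 where there is no reading.
- vision.camera_info(name): a dict with "mtx" (3x3 intrinsics, pixels), "R" (3x3) and "t" (3): a world point X has camera coordinates R X + t; the wrist camera has in their place "hand_eye" (4x4, takes a point from camera to tool coordinates, whose origin is the TCP and whose axes are the flange's). Camera axes: x right, y down, z forward; pixel columns grow to the right and rows downward; lengths in m; the calibration is good to about 2 mm. A picture is of the moment at which its call begins: read the wrist's pose just before it. camera_info takes no time and is no camera call.
A pose or a line that the arm cannot do raises ctrl.Unreachable and nothing moves.
- ticket.close_job(): hands the job in, once; it reports no verdict.
Trained networks look in the newest picture that a camera, given by its name, has taken for a name from the list of things; names that differ only in an ending like _2 or _b are one class to them, and where a whole thing is asked for, a point or a joint stands for the part that bears it (a point fixed in the world has none). Each returns a list of dicts, best first, with "p" (0 to 1); they miss things now and then, are a little off and sometimes report something else, mostly with a low value. They report only what shows in the picture. A call takes as long as a camera call.
- models.recognise(camera, target): "point" ([column, row] in pixels, amid what is visible of it).
- models.masks_of(camera, target): "mask" (420x560 bool, what is visible of it) and "point" ([column, row] in pixels, amid what is visible of it).
The state is a dict: "time": time; "qpos": joint angles; "qd": joint speeds; "tau": joint torques, N m; "tcp_pos": TCP position; "eef_rot": TCP orientation; "contact_force": force on the tool from outside, world axes, zero at the start; "wrist_torque": the same for the moment, N m; "width": finger opening in m.
Only numpy, scipy, OpenCV 4.12 (cv2) and the standard library are available. Lean on these libraries where they do the work, as an engineer would, in place of code of your own. Each camera call takes 0.05 s, during which the arm holds its last target. There are 200 camera calls.

## Working session

There is one attempt and no reset: what is moved stays moved. The work goes in short steps, each a Python script; the robot and the scene stay as the last script left them, time stands still between calls to the robot, and variables do not carry over. Pictures are saved under pics/ and viewed, about 8 in all and at most 12, crops included, and the job is handed in when it is done.

```bash
ls; mkdir -p pics
python3 - <<'E'
from station import ctrl,get_state,vision,models
import cv2,numpy as np
ims=[]
for c in("scene","side"):
    im,d=vision.grab_frame(c); cv2.imwrite(f'/tmp/{c}.png',im); np.save(f'/tmp/{c}_d.npy',d); 
    cv2.imwrite(f'pics/{c}0.png',im)
    I=vision.camera_info(c); print(c,I['mtx'].round(1).tolist(),(-I['R'].T@I['t']).round(3),I['R'].round(3).tolist())
    for t in("lid","lid_grip","lid_left","lid_right","push_plate","carriage_top","jamb_left","jamb_right","warmer","hinge_pin","stain_bottle","bench_timer","specimen_pot"):
        for r in models.recognise(c,t)[:2]:
            u,v=np.array(r['point']); z=d[int(v),int(u)]
            X=I['R'].T@(np.linalg.inv(I['mtx'])@[u,v,1]*z-I['t'])
            print(t,round(r['p'],2),[int(u),int(v)],X.round(3))
print(get_state()['time'],ctrl.pinch_z)
print(vision.camera_info('wrist'))
E
```

```text
pics
scene [[466.1, 0.0, 275.5], [0.0, 466.1, 212.7], [0.0, 0.0, 1.0]] [-0.329 -0.867  0.712] [[0.686, -0.727, 0.004], [-0.333, -0.319, -0.888], [0.647, 0.608, -0.461]]
lid 0.75 [346, 292] [ 0.466 -0.359  0.013]
lid_grip 0.7 [343, 293] [ 0.457 -0.356  0.012]
lid_left 0.75 [344, 294] [ 0.454 -0.363  0.014]
lid_right 0.92 [342, 293] [ 0.456 -0.354  0.01 ]
push_plate 0.89 [274, 218] [ 0.57  -0.019  0.052]
carriage_top 0.64 [272, 219] [ 0.56  -0.019  0.052]
jamb_left 0.79 [274, 215] [ 0.579 -0.009  0.054]
jamb_left 0.68 [287, 268] [ 0.457 -0.175 -0.001]
jamb_right 0.69 [274, 216] [ 0.58  -0.007  0.049]
warmer 0.8 [258, 217] [0.54  0.021 0.053]
hinge_pin 0.62 [270, 265] [ 0.435 -0.13  -0.001]
stain_bottle 0.57 [333, 232] [ 0.651 -0.179  0.034]
bench_timer 0.76 [171, 204] [0.452 0.346 0.014]
specimen_pot 0.83 [212, 184] [0.613 0.325 0.042]
specimen_pot 0.23 [273, 221] [ 0.55  -0.033  0.053]
side [[477.6, 0.0, 275.8], [0.0, 477.6, 202.5], [0.0, 0.0, 1.0]] [0.366 1.274 0.683] [[-0.986, -0.167, 0.001], [-0.072, 0.423, -0.903], [0.15, -0.891, -0.429]]
lid 0.65 [323, 184] [ 0.46  -0.306  0.009]
[... 560 characters left out ...]
 208] [0.581 0.013 0.056]
bench_timer 0.88 [308, 293] [0.442 0.362 0.015]
specimen_pot 0.84 [232, 276] [0.618 0.383 0.058]
specimen_pot 0.73 [273, 222] [0.561 0.156 0.086]
1.4 -0.0187
{'mtx': array([[316.84327151,   0.        , 284.54580886],
       [  0.        , 316.84327151, 203.54683939],
       [  0.        ,   0.        ,   1.        ]]), 'hand_eye': array([[-1.88065072e-04, -9.55446850e-01, -2.95163145e-01,
         7.40342073e-02],
       [ 9.99999750e-01,  2.13341752e-05, -7.06215186e-04,
        -6.43335749e-05],
       [ 6.81048137e-04, -2.95163204e-01,  9.55446607e-01,
        -1.41687992e-01],
       [ 0.00000000e+00,  0.00000000e+00,  0.00000000e+00,
         1.00000000e+00]])}
```

Run:
```python
import cv2,numpy as np
a=cv2.imread('pics/scene0.png')[140:340,130:430]; b=cv2.imread('pics/side0.png')[120:320,170:400]
a=cv2.resize(a,None,fx=1.5,fy=1.5,interpolation=3); b=cv2.resize(b,None,fx=1.5,fy=1.5,interpolation=3)
cv2.imwrite('pics/both0.png',np.hstack([a,b]))
```

```text
(no output)
```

View pics/both0.png

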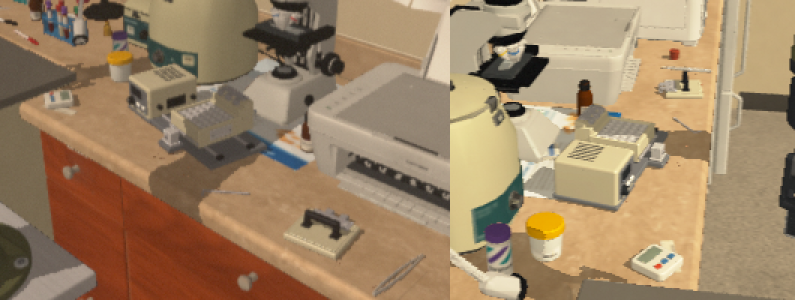

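```bash
cat > h.py <<'E'
import cv2,numpy as np
from scipy.optimize import least_squares
from scipy.spatial.transform import Rotation as Ro
from station import ctrl,get_state,vision,models,ticket
def cam(c,s=None):
    I=vision.camera_info(c)
    if c!='wrist': return I['mtx'],I['R'].T,-I['R'].T@I['t']
    w,x,y,z=s['eef_rot']; R=Ro.from_quat([x,y,z,w]).as_matrix(); H=I['hand_eye']
    return I['mtx'],R@H[:3,:3],R@H[:3,3]+s['tcp_pos']
def cloud(K,R,o,d):
    v,u=np.indices(d.shape); m=d>0
    return ((np.linalg.inv(K)@np.stack([u[m],v[m],np.ones(m.sum())])*d[m]).T@R.T)+o
def shot(name):
    s=get_state(); im,d=vision.grab_frame('wrist'); cv2.imwrite(f'pics/{name}.png',im); C=cam('wrist',s)
    np.savez(f'/tmp/{name}.npz',K=C[0],R=C[1],o=C[2],d=d); return im,cloud(*C,d)
def sdf(P,B):
    r=[]
    for lo,hi in B:
        lo,hi=np.array(lo),np.array(hi); q=abs(P-(lo+hi)/2)-(hi-lo)/2
        r.append(np.linalg.norm(np.maximum(q,0),axis=1)+np.minimum(q.max(1),0))
    return np.min(r,0)
def W(q): # warmer boxes
    return [((-.064,-.162,0),(.072,.07,.016)),((-.2,.06,0),(.2,.156,.084))][:1]+[((-.052,-.052-q,.02),(.052,.052-q,.06)),((.060,-.04-q,.02),(.084,.04-q,.06)),((-.096,-.065,0),(-.06,-.021,.042))]
LID=[((-.045,-.048,0),(.045,.048,.012)),((-.010,-.031,.030),(.002,.031,.042)),((-.010,-.031,.012),(.002,-.021,.036)),((-.010,.021,.012),(.002,.031,.036)),((.049,-.0195,.0025),(.061,-.0075,.0145)),((.049,.0075,.0025),(.061,.0195,.0145))]
def loc(P,x,y,a,z=0):
    c,s=np.cos(a),np.sin(a); Q=P-[x,y,z]; return np.stack([c*Q[:,0]+s*Q[:,1],-s*Q[:,0]+c*Q[:,1],Q[:,2]],1)
def fitlid(P,p0):
    P=P[(np.hypot(P[:,0]-p0[0],P[:,1]-p0[1])<.085)&(P[:,2]>.005)&(P[:,2]<.07)]
    best=None
    for da in (-.3,0,.3):
        r=least_squares(lambda p:sdf(loc(P,*p),LID),list(p0[:2])+[p0[2]+da,0],loss='soft_l1',f_scale=.0015,x_scale=[.01,.01,.1,.01])
        if best is None or r.cost<best.cost: best=r
    e=abs(sdf(loc(P,*best.x),LID)); return best.x,len(P),np.median(e),np.percentile(e,90)
E
python3 - <<'E'
from h import *
for c in('scene','side'):
    P=cloud(*cam(c),np.load(f'/tmp/{c}_d.npy'))
    T=P[(abs(P[:,0]-.55)<.1)&(abs(P[:,1]+.05)<.1)]; 
    for a0 in(0,np.pi/2,-np.pi/2,np.pi): print(c,'lid',*[np.round(x,4) for x in fitlid(P,(.46,-.34,a0))])
    # control unit top & carriage
    for lo,hi in((.078,.09),(.05,.064)):
        Q=P[(P[:,2]>lo)&(P[:,2]<hi)&(abs(P[:,0]-.56)<.16)&(abs(P[:,1])<.25)]
        if len(Q)>20: print(lo,len(Q),Q.min(0).round(3),Q.max(0).round(3),np.median(Q,0).round(3), cv2.minAreaRect(Q[:,:2].astype(np.float32)))
E
```

```text
scene lid [ 0.4606 -0.3573  0.1353  0.0024] 1048 0.001 0.0025
scene lid [ 0.4606 -0.3572  0.1356  0.0024] 1048 0.001 0.0025
scene lid [ 0.4643 -0.3586 -1.4345  0.0029] 1048 0.0013 0.0082
scene lid [ 4.5500e-01 -3.5800e-01  3.2893e+00  2.4000e-03] 1048 0.0014 0.0041
0.078 774 [ 0.516 -0.25   0.078] [0.719 0.25  0.09 ] [0.602 0.137 0.085] ((0.5943926572799683, 0.007273495197296143), (0.5085641145706177, 0.1930292844772339), 81.5252456665039)
0.05 1012 [ 0.494 -0.249  0.05 ] [0.718 0.248 0.064] [0.564 0.011 0.056] ((0.5921075940132141, 0.008110195398330688), (0.5064070820808411, 0.19387610256671906), 81.27074432373047)
side lid [ 0.4601 -0.3533  0.0786  0.0035] 351 0.0016 0.0039
side lid [ 0.465  -0.3501  1.6868  0.0039] 351 0.0017 0.0089
side lid [ 0.4609 -0.3415 -1.1713  0.0037] 351 0.0018 0.008
side lid [ 0.4604 -0.3524  3.3359  0.0036] 351 0.0016 0.0063
0.078 1132 [ 0.516 -0.241  0.078] [0.719 0.249 0.09 ] [0.602 0.153 0.085] ((0.6447130441665649, 0.004293560981750488), (0.20037126541137695, 0.4597487449645996), 11.37818431854248)
0.05 1094 [ 0.496 -0.249  0.05 ] [0.719 0.248 0.064] [0.572 0.021 0.057] ((0.601894736289978, -0.002218276262283325), (0.21370548009872437, 0.4918089807033539), 2.592916488647461)
```

```bash
cat >> h.py <<'E'
def quat(a,flip=0): # tool down, tool y along angle a (world); tool x = +y-ish if flip=0
    y=np.array([np.cos(a),np.sin(a),0])*(-1 if flip else 1); z=np.array([0,0,-1.]); x=np.cross(y,z)
    q=Ro.from_matrix(np.stack([x,y,z],1)).as_quat(); return [q[3],q[0],q[1],q[2]]
E
python3 - <<'E'
from h import *
for f in(0,1):
    for p,a in(((.57,-.0,.3),.13),((.57,-.15,.035),.13),((.46,-.356,.05),.13),((.57,.0,.1),.13)):
        q=ctrl.ik(p,quat(a,f)); print(f,p,None if q is None else np.round(q,2))
try:
    q=ctrl.ik((.57,0,.3),quat(.1,0)); 
    ctrl.movep((.57,0.02,.28),quat(.1,0))
except Exception as e: print(e); ctrl.movep((.57,-.02,.28),quat(.1,1))
im,P=shot('w1'); print(get_state()['time'],get_state()['tcp_pos'])
for t in('push_plate','jamb_left','carriage_top'):
  for r in models.masks_of('wrist',t)[:1]: print(t,r['p'],r['point'],r['mask'].sum())
E
```

```text
0 (0.57, -0.0, 0.3) [-0.25  0.38  0.31  1.54 -0.12  1.24  0.21]
0 (0.57, -0.15, 0.035) [ 0.12  0.67  0.16  1.83 -0.17  0.65  0.5 ]
0 (0.46, -0.356, 0.05) [ 0.32  0.69  0.49  1.84 -0.47  0.73  1.2 ]
0 (0.57, 0.0, 0.1) [-0.16  0.56  0.19  1.82 -0.14  0.77  0.23]
1 (0.57, -0.0, 0.3) [-0.69  0.58  1.15  1.54 -0.54  1.37 -2.5 ]
1 (0.57, -0.15, 0.035) [-0.38  0.99  1.15  1.83 -1.05  1.08 -1.82]
1 (0.46, -0.356, 0.05) [ 0.01  0.96  1.15  1.84 -1.01  1.07 -1.44]
1 (0.57, 0.0, 0.1) [ 0.36  0.62 -0.64  1.82  0.47  0.86  2.77]
3.7083 [0.5699847  0.02145121 0.27978168]
push_plate 0.81 [285.2, 191.5] 10761
jamb_left 0.69 [285.9, 189.9] 10462
carriage_top 0.93 [284.2, 187.6] 10765
```

View pics/w1.png

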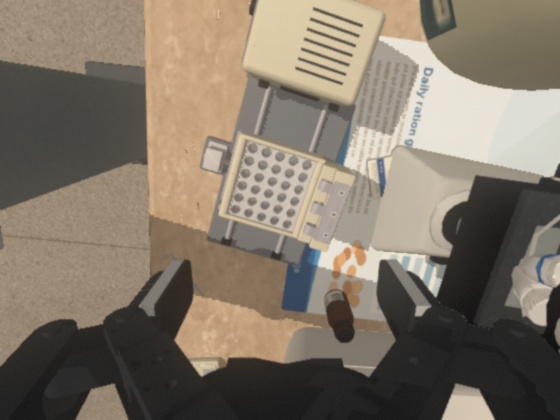

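```bash
cat >> h.py <<'E'
def fitw(P,p0,fq=None,h=None):
    p=np.array(p0,float)
    for it in range(4):
        L=loc(P,*p[:3],p[3]); q=p[4]
        m=(L[:,2]>.006)&(L[:,2]<.075)&(L[:,1]>-.17)&(L[:,1]<.052)&(L[:,0]>-.105)&(L[:,0]<.056)
        # leave out wells interior
        m&=~((abs(L[:,0])<.044)&(abs(L[:,1]+q)<.044)&(L[:,2]>.02))
        S=P[m]
        f=lambda p:sdf(loc(S,*p[:3],p[3]),W(p[4]))
        r=least_squares(f,p,loss='soft_l1',f_scale=.001,x_scale=[.01,.01,.1,.01,.01]); p=r.x
    return p,len(S),np.median(abs(r.fun)) if 0 else np.median(abs(f(p))),np.percentile(abs(f(p)),90)
E
python3 - <<'E'
from h import *
Z=np.load('/tmp/w1.npz'); P=cloud(Z['K'],Z['R'],Z['o'],Z['d'])
for a in(-.1,-.25):
    print(*[np.round(x,4) for x in fitw(P,(.56,.06,a,0,.06))])
for c in('scene','side'):
    Q=cloud(*cam(c),np.load(f'/tmp/{c}_d.npy')); print(c,*[np.round(x,4) for x in fitw(Q,(.56,.06,-.17,0,.06))])
w=fitw(P,(.56,.06,-.17,0,.06))[0]
L=loc(P,*w[:3],w[3]); 
for lo,hi in((.05,.075),(.078,.09)):
    m=(L[:,2]>lo)&(L[:,2]<hi)&(abs(L[:,0])<.1)&(L[:,1]>-.16)&(L[:,1]<.2); S=L[m]
    H,xe,ye=np.histogram2d(S[:,1],S[:,0],[np.arange(-.16,.2,.02),np.arange(-.1,.11,.02)]); print(H.astype(int))
t=L[(L[:,2]>.09)&(np.hypot(L[:,0],L[:,1])<.25)]; i=np.argsort(np.hypot(t[:,0],t[:,1]))[:3]; print('tall near',t[i].round(3),t[t[:,1]<-.05][:0])
for k in np.arange(-.25,.2,.05):
    s=t[abs(t[:,1]-k)<.025]; s=s[(s[:,0]>.0)]; print(round(k,2), s[:,0].min().round(3) if len(s) else None)
E
```

```text
[ 0.5615  0.0478 -0.2016 -0.0009  0.0462] 9908 0.0008 0.0055
[ 0.5504  0.049  -0.2092 -0.0009  0.0453] 8563 0.0008 0.0051
scene [ 0.5677  0.0531 -0.209   0.0015  0.0536] 1742 0.0015 0.0057
side [ 0.5648  0.0479 -0.1977  0.0023  0.0454] 885 0.0016 0.0064
[[  0   0   0   0   0   0   0   0   0   0]
 [  0   0   0   0   0   0   0   0   0   0]
 [  0   0   0   0   0   0   0   0   0   0]
 [  0   0  91 204 194 183 181 219  39   0]
 [  0   0 105 219 211 183 182 249  39   0]
 [  0   0 106 208 193 166 163 247  24   0]
 [  0   0 113 203 182 155 150 281  50   0]
 [  0   0 120 224 211 187 179 305  71   0]
 [  0   0  35  97  96  95  97  87  51  18]
 [  0   0   0   0   0   0   0   0   0   0]
 [  0   0   0   0   0   0   0   0   0   0]
 [  0   2  18  27  68  65  42  17   0   0]
 [  0  12   0   0   0   0   0   0   0   0]
 [  0   9   0   0   0   0   0   0   0   0]
 [  0   8   0   0   0   0   0   0   0   0]
 [  0   0   0   0   0   0   0   0   0   0]
 [  0   0   0   0   0   0   0   0   0   0]]
[[  0   0   0   0   0   0   0   0   0   0]
 [  0   0   0   0   0   0   0   0   0   0]
 [  0   0   0   0   0   0   0   0   0   0]
 [  0   0   0   0   0   0   0   0 137  68]
 [  0   0   0   0   0   0   0  73 261 100]
 [  0   0   0   0   0   0   0  82 278 105]
 [  0   0   0   0   0   0   0  37 264 108]
 [  0   0   0   0   0   0   0  45 286 117]
 [  0   0   0   0   0   0   0   0  22  11]
 [  0   0   0   0   0   0   0   0   0   0]
 [  0   0   0   0   0   0   0   0   0   0]
 [  0   3 270 281 279 272 271 239   1   0]
 [  0  11 449 458 452 438 435 407   5   0]
 [  0  12 472 489 477 470 460 427   2   0]
 [  0  11 338 481 496 496 485 455   1   0]
 [  0   0   0  16 157 316 419 377   2   0]
 [  0   0   0   0   0   0   0   0   0   0]]
tall near [[-0.001 -0.007  0.379]
 [-0.001 -0.008  0.379]
 [-0.001 -0.008  0.378]] []
-0.25 None
-0.2 None
-0.15 None
-0.1 0.181
-0.05 0.171
-0.0 0.0
0.05 0.16
0.1 None
0.15 0.122
```

```bash
cat > push.py <<'E'
from h import *
a=-.202; w=np.array([.562,.048,0]); ey=np.array([-np.sin(a),np.cos(a),0]); Q=quat(a)
ctrl.close_gripper()
p=lambda y,z:w+ey*y+[0,0,z]
ctrl.movep(p(-.140,.12),Q); ctrl.movel(p(-.140,.034),max_speed=.1)
f0=get_state()['contact_force']; print('t',get_state()['time'],f0.round(2))
y=-.140; con=None; log=[]; peak=0
while y<-.058:
    step=.005 if y<-.085 else .0015
    y+=step; ctrl.movel(p(y,.034),max_speed=.05)
    s=get_state(); f=-(s['contact_force']-f0)@ey; log.append((round(y,4),round(float((s['tcp_pos']-w)@ey),4),round(float(f),1)))
    if f>1.2 and con is None: con=y
    if con and y>-.085 and f<.7: print('drop');break
    if f>12: print('high'); break
print(con,log,get_state()['time'])
E
python3 push.py
```

```text
t 6.4417 [ 0.23 -0.38 -0.06]
drop
-0.07599999999999996 [(-0.135, -0.1343, -0.3), (-0.13, -0.1294, -1.2), (-0.125, -0.1245, 0.1), (-0.12, -0.1195, -0.7), (-0.115, -0.1145, 0.0), (-0.11, -0.1096, -1.6), (-0.105, -0.1044, -0.3), (-0.1, -0.0994, -0.7), (-0.095, -0.0944, 0.1), (-0.09, -0.0894, -1.0), (-0.085, -0.0845, -0.4), (-0.0835, -0.0834, -0.2), (-0.082, -0.0819, -0.4), (-0.0805, -0.0804, -0.7), (-0.079, -0.0788, -0.1), (-0.0775, -0.0776, 0.2), (-0.076, -0.0761, 1.8), (-0.0745, -0.0743, 2.4), (-0.073, -0.0726, 1.1), (-0.0715, -0.0709, -0.1)] 11.4417
```

Run:
```python
from h import *
im,P=shot('w2'); print(get_state()['contact_force'],get_state()['width'],get_state()['tcp_pos'])
im,d=vision.grab_frame('side'); cv2.imwrite('/tmp/s.png',im)
im2,d2=vision.grab_frame('scene')
a=cv2.resize(cv2.imread('pics/w2.png'),None,fx=.75,fy=.75)
b=cv2.resize(im2[140:300,190:350],None,fx=2.35,fy=2.35)[:315]
cv2.imwrite('pics/w2b.png',np.hstack([a,b[:315]]))
```

```text
[-0.70146219 -0.45096299  0.99406805] -0.00021961199502747164 [ 0.5478142  -0.02131115  0.0340046 ]
```

View pics/w2b.png

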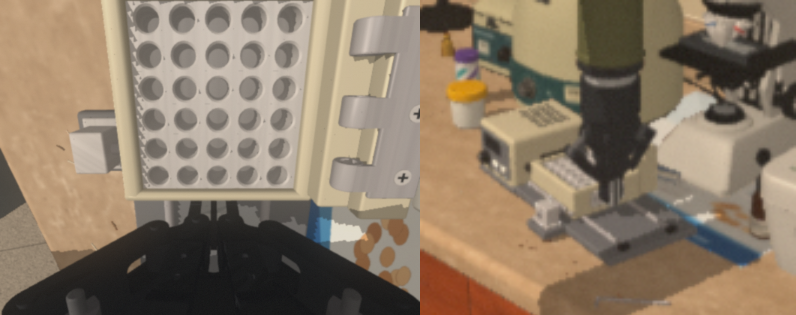

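Run:
```python
from h import *
a=-.202; w=np.array([.562,.048,0]); ey=np.array([-np.sin(a),np.cos(a),0]); Q=quat(a)
p=lambda y,z:w+ey*y+[0,0,z]
f0=np.array([.23,-.38,0]); y=-.0715; log=[]
while y<-.055:
    y+=.001; ctrl.movel(p(y,.034),max_speed=.03)
    s=get_state(); f=-(s['contact_force']-f0)@ey; log.append((round(y,4),round(float((s['tcp_pos']-w)@ey),4),round(float(f),1)))
    if f>4.5: break
print(log,get_state()['time'])
ctrl.movel(p(-.09,.034)); ctrl.movel(p(-.09,.14))
Z=ctrl.movep(p(-.05,.26),Q)
im,P=shot('w3'); print(get_state()['time'])
for x0 in(.55,.562): print(*[np.round(x,4) for x in fitw(P,(x0,.048,-.2,0,.0))])
Q1=cloud(*cam('scene'),vision.grab_frame('scene')[1]);print(*[np.round(x,4) for x in fitw(Q1,(.562,.048,-.2,0,.0))])
```

```text
[(-0.0705, -0.0706, 1.3), (-0.0695, -0.0698, 2.0), (-0.0685, -0.0688, 3.8), (-0.0675, -0.0671, 2.6), (-0.0665, -0.0662, 2.3), (-0.0655, -0.0653, 2.0), (-0.0645, -0.0643, 3.0), (-0.0635, -0.0634, 2.8), (-0.0625, -0.0617, 1.5), (-0.0615, -0.0605, 0.1), (-0.0605, -0.0601, -0.6), (-0.0595, -0.0594, -0.5), (-0.0585, -0.0584, 0.2), (-0.0575, -0.0577, -0.0), (-0.0565, -0.0574, 2.9), (-0.0555, -0.057, 6.4)] 15.5917
17.4583
[ 0.5507  0.0514 -0.1987 -0.0007  0.0052] 9394 0.0009 0.005
[ 0.5609  0.0474 -0.2233 -0.0007  0.0047] 10435 0.0009 0.0054
[ 0.5674  0.0535 -0.1999  0.0015  0.0019] 1958 0.0014 0.0052
```

View pics/w3.png

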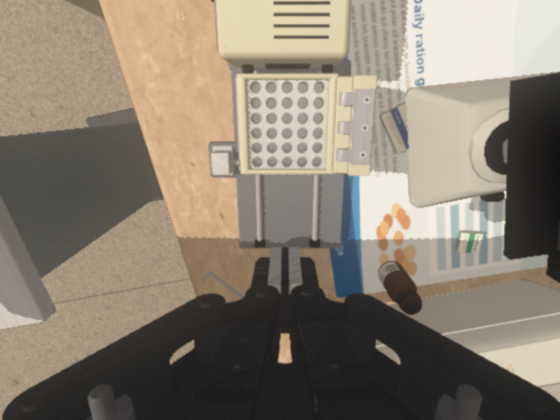

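```bash
cat >> h.py <<'E'
def cyl(P,y0):  # axis along y, r 6, half length 6 mm
    r=np.hypot(P[:,0],P[:,2])-.006; q=abs(P[:,1]-y0)-.006
    return np.hypot(np.maximum(r,0),np.maximum(q,0))+np.minimum(np.maximum(r,q),0)
def jsdf(L):
    return np.min([cyl(L,-.027),cyl(L,0),cyl(L,.027),sdf(L,[((.007,-.048,-.05),(.024,.048,.0065)),((-.012,-.045,-.05),(.007,.045,-.007))])],0)
def fitj(P,p0):
    p=np.array(p0,float)
    for it in range(4):
        L=loc(P,*p[:3],p[3]); m=(abs(L[:,1])<.042)&(L[:,0]>-.0075)&(L[:,0]<.016)&(L[:,2]>-.012)&(L[:,2]<.012); S=P[m]
        f=lambda p:jsdf(loc(S,*p[:3],p[3])); r=least_squares(f,p,loss='soft_l1',f_scale=.0007,x_scale=[.01,.01,.1,.01]); p=r.x
    return p,r.cost,len(S),np.median(abs(f(p))),np.percentile(abs(f(p)),90)
E
python3 - <<'E'
from h import *
a=-.202; w=np.array([.558,.049,0]); c,s=np.cos(a),np.sin(a)
p=lambda x,y,z:w+[c*x-s*y,s*x+c*y,z]
ctrl.movep(p(.03,0,.15),quat(a))
im,P=shot('w4'); s_=get_state(); print(s_['time'],s_['tcp_pos'])
g=p(.058,0,.0805)
for dx in(-.006,0,.006):
  for dy in (-.004,.004): print(*[np.round(x,5) for x in fitj(P,(g[0]+dx,g[1]+dy,a,.0805))])
E
```

```text
18.1167 [0.58770666 0.04132003 0.15104764]
[ 0.62053  0.04082 -0.20103  0.07932] 0.00108 4154 0.00048 0.00155
[ 0.62053  0.04082 -0.20104  0.07932] 0.00108 4154 0.00048 0.00155
[ 0.62053  0.04082 -0.20103  0.07932] 0.00108 4154 0.00048 0.00155
[ 0.62053  0.04082 -0.20103  0.07932] 0.00108 4154 0.00048 0.00155
[ 0.62053  0.04082 -0.20103  0.07932] 0.00108 4154 0.00048 0.00155
[ 0.62053  0.04082 -0.20104  0.07932] 0.00108 4154 0.00048 0.00155
```

View pics/w4.png

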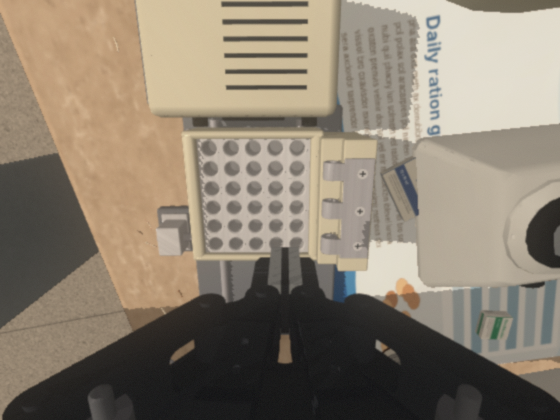

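Run:
```python
from h import *
ctrl.movel(np.array(get_state()['tcp_pos'])+[0,0,.08],max_speed=.25)
a=.12; ctrl.movep((.455,-.356,.13),quat(a)); ctrl.ungrasp()
im,P=shot('l1'); s=get_state(); print(s['time'],s['tcp_pos'])
for x in(0,.006): 
  r=fitlid(P,(.46+x,-.356,.13)); print(*[np.round(v,5) for v in r])
```

```text
21.0083 [ 0.45496026 -0.35602167  0.13000157]
[ 0.46054 -0.35841  0.14097  0.00063] 11650 0.00073 0.00184
[ 0.46053 -0.35841  0.14056  0.00063] 11650 0.00073 0.00184
```

View pics/l1.png

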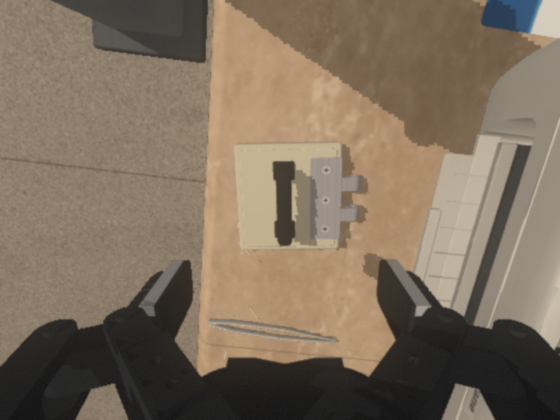

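Run:
```python
from h import *
a=.1408; g=np.array([.4605-.004*np.cos(a),-.3584-.004*np.sin(a),0])
ctrl.movep(g+[0,0,.09],quat(a)); ctrl.movel(g+[0,0,.0175],max_speed=.08)
ctrl.pause(.2); f0=get_state()['contact_force']; ctrl.close_gripper(70); s=get_state(); print(s['time'],s['width'],s['contact_force']-f0,s['tcp_pos'])
ctrl.movel(g+[0,0,.13],max_speed=.12); ctrl.pause(.3); s=get_state(); print(s['time'],s['width'],s['contact_force']-f0,s['wrist_torque'],s['tcp_pos'])
im,P=shot('l2')
T=s['tcp_pos']; r=fitlid(P-[0,0,T[2]-.0175],(T[0]+.004,T[1],a)); print(*[np.round(v,5) for v in r])
```

```text
23.2167 0.010496575950887418 [-0.50097409 -0.35786585  2.14662788] [ 0.45653557 -0.35902628  0.01766106]
24.6083 0.011028967395408592 [ 0.331053   -0.96743225 -3.38136708] [0.0242618  0.03040933 0.05848224] [ 0.45636983 -0.35883312  0.12954639]
[ 0.46222 -0.35834  0.15005  0.001  ] 30090 0.00104 0.02102
```

View pics/l2.png

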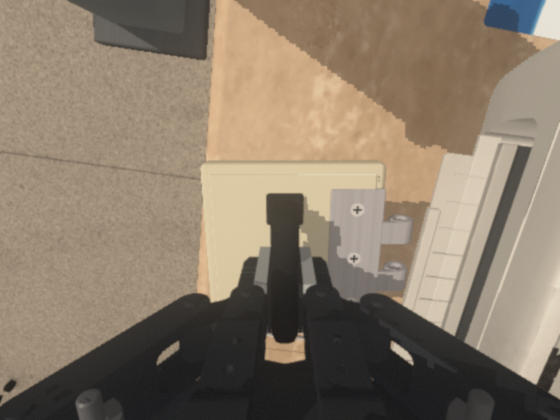

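```bash
cat >> h.py <<'E'
def plane(P,p):
    L=loc(P,*p[:3],p[3]); m=(abs(L[:,2]-.012)<.006)&(L[:,1]>.008)&(L[:,1]<.044)&(((L[:,0]>-.042)&(L[:,0]<-.025))|((L[:,0]>-.042)&(L[:,0]<.012)&(L[:,1]>.036)))
    S=L[m]; A=np.c_[S[:,:2],np.ones(len(S))]; k=np.ones(len(S),bool)
    for _ in range(4):
        x=np.linalg.lstsq(A[k],S[k,2],rcond=None)[0]; k=abs(A@x-S[:,2])<.0015
    return x,k.sum()
def lidk(P,p0): # knuckle fit: returns x,y,z of knuckle axis centre (world), yaw fixed or fitted
    p=np.array(p0,float)
    for it in range(4):
        L=loc(P,*p[:3],p[3]); m=(abs(L[:,1])<.022)&(L[:,0]>-.005)&(L[:,0]<.009)&(L[:,2]>-.003)&(L[:,2]<.009); S=P[m]
        f=lambda p:(lambda L:np.minimum(cyl(L,-.0135),cyl(L,.0135)))(loc(S,*p[:3],p[3])); r=least_squares(f,p,loss='soft_l1',f_scale=.0007,x_scale=[.01,.01,.1,.01]); p=r.x
    return p,len(S),np.median(abs(f(p))),np.percentile(abs(f(p)),90)
def load(n):
    Z=np.load(f'/tmp/{n}.npz'); return cloud(Z['K'],Z['R'],Z['o'],Z['d'])
def lk0(p): # knuckle centre from lid pose
    return (p[0]+.055*np.cos(p[2]),p[1]+.055*np.sin(p[2]),p[2],p[3]+.0085)
E
python3 - <<'E'
from h import *
P=load('l1'); p=(.4605,-.3584,.1408,.0006); print(plane(P,p)); print(lk0(p),lidk(P,lk0(p)))
P=load('l2'); P2=P
for z in(.111,.113): 
    p=(.4605,-.3584,.1408,z); print(plane(P,p)); k=lidk(P,lk0(p)); print(lk0(p),k)
E
```

```text
(array([ 0.0056789 , -0.00541758,  0.01221489]), np.int64(1251))
(np.float64(0.514955722467505), np.float64(-0.35068156165133973), 0.1408, 0.0091) (array([ 0.51295761, -0.35075297,  0.14361146,  0.00816931]), 385, np.float64(0.0004296645720408849), np.float64(0.0011363181385523548))
(array([ 0.00688871, -0.00450065,  0.01366591]), np.int64(3491))
(np.float64(0.514955722467505), np.float64(-0.35068156165133973), 0.1408, 0.1195) (array([ 0.51416644, -0.35004334,  0.14027549,  0.12003079]), 1066, np.float64(0.00042646749476771707), np.float64(0.0010570305054114605))
(array([ 0.00688871, -0.00450065,  0.01166591]), np.int64(3491))
(np.float64(0.514955722467505), np.float64(-0.35068156165133973), 0.1408, 0.1215) (array([ 0.51416749, -0.35004317,  0.14020419,  0.12003005]), 1066, np.float64(0.0004258270656065273), np.float64(0.0010537030159221646))
```

```bash
cat >> h.py <<'E'
def rot(a): c,s=np.cos(a),np.sin(a); return np.array([[c,-s,0],[s,c,0],[0,0,1]])
E
python3 - <<'E'
from h import *
a=-.201; J=np.array([.62053,.04082,.0805]); off=np.array([.0585,.0006,-.0092]); B=J-rot(a)@off
T=np.array(get_state()['tcp_pos']); ctrl.movel(T+[0,0,.09],max_speed=.2)
ctrl.movep(B+[0,0,.10],quat(a)); ctrl.movel(B+[0,0,.028],max_speed=.12); ctrl.pause(.3)
s=get_state(); print(s['time'],s['tcp_pos'],B)
im,P=shot('h1'); T=s['tcp_pos']
k0=T+rot(a)@off
k=lidk(P,(k0[0],k0[1],a,k0[2])); print('lid',*[np.round(v,5) for v in k])
j=fitj(P,(J[0],J[1],a,J[2])); print('jamb',*[np.round(v,5) for v in j])
d=rot(-a)@np.array([j[0][0]-k[0][0],j[0][1]-k[0][1],j[0][3]-k[0][3]]); print('move local',d)
cv2.imwrite('pics/h1c.png',cv2.resize(im[130:330,280:500],None,fx=3,fy=3,interpolation=3))
E
```

```text
27.875 [0.56337337 0.05197273 0.11829076] [0.56308797 0.05191156 0.0897    ]
lid [ 0.62104  0.04103 -0.19708  0.10884] 1073 0.00043 0.00108
jamb [ 0.62061  0.04091 -0.20148  0.07912] 0.00058 1999 0.00049 0.00186
move local [-0.00040114 -0.00020086 -0.02971938]
```

View pics/h1c.png

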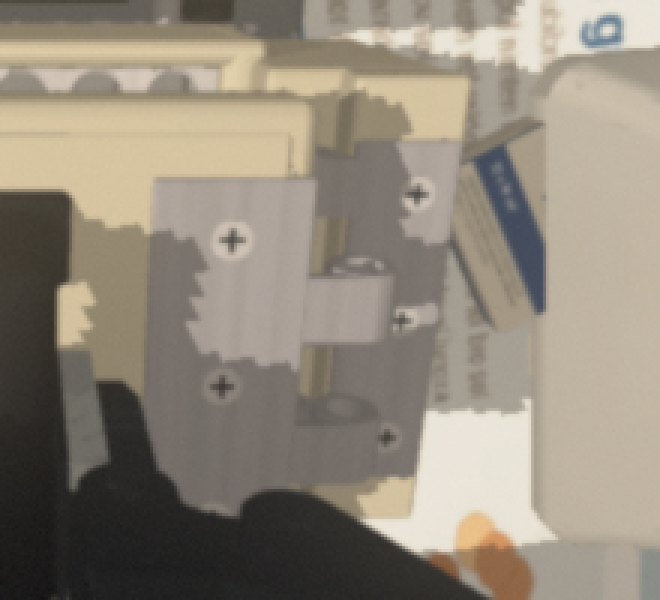

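```bash
cat >> h.py <<'E'
def F(n=6):
    r=[]
    for _ in range(n): ctrl.pause(.03); s=get_state(); r.append(np.r_[s['contact_force'],s['wrist_torque'],s['tcp_pos']])
    r=np.mean(r,0); return r[:3],r[3:6],r[6:]
E
python3 - <<'E'
from h import *
a=-.201; T=np.array(get_state()['tcp_pos']); B=np.array([.56309,.05191,.0897])
C=B+rot(a)@[-.0003-.0002,-.0002,0]
f0,m0,_=F(10); R=rot(-a)
z=.118
for z in(.105,.098,.095,.093,.0915,.0907,.0900,.0895,.0890,.0885,.0880,.0875):
    ctrl.movel([C[0],C[1],z],max_speed=.05); f,m,t=F(); df=R@(f-f0)
    print(z,'tcp loc err',(R@(t-C)).round(5)[:2],t[2].round(5),'f',df.round(2),'m',(R@(m-m0)).round(3))
    if df[2]>2.5 or np.hypot(*df[:2])>4: break
print(get_state()['time'])
E
```

```text
0.105 tcp loc err [ 5.e-05 -4.e-05] 0.10496 f [ 0.28 -0.02  0.42] m [ 0.025 -0.002 -0.005]
0.098 tcp loc err [-3.e-05 -2.e-05] 0.09792 f [-0.2  -0.05  0.03] m [-0.004 -0.003  0.044]
0.095 tcp loc err [ 3.e-05 -1.e-05] 0.09497 f [-0.13  0.07  0.01] m [-0.001  0.006  0.03 ]
0.093 tcp loc err [-1.3e-04 -1.0e-05] 0.09289 f [-0.39  0.45 -0.12] m [ 0.02   0.141 -0.002]
0.0915 tcp loc err [-0.0001 -0.    ] 0.09143 f [-0.96  0.49 -0.16] m [0.002 0.255 0.006]
0.0907 tcp loc err [-0.00011 -0.     ] 0.09069 f [-1.98 -0.1   0.18] m [0.005 0.392 0.029]
0.09 tcp loc err [-0.00012  0.     ] 0.08997 f [-2.3   0.09  1.11] m [0.004 0.528 0.023]
0.0895 tcp loc err [-1.2e-04  1.0e-05] 0.08948 f [-3.17  0.04  1.57] m [0.003 0.639 0.003]
0.089 tcp loc err [-0.00011  0.     ] 0.08897 f [-3.74 -0.23  2.07] m [0.009 0.749 0.034]
0.0885 tcp loc err [-1.1e-04 -1.0e-05] 0.08846 f [-4.77  0.1   2.34] m [ 0.015  0.86  -0.006]
32.9583
```

Run:
```python
from h import *
a=-.201; C=np.array([.56309,.05191,.0897])+rot(a)@[-.0005,-.0002,0]; R=rot(-a)
ctrl.movel([C[0],C[1],.097],max_speed=.05); f0,m0,_=F(10)
D=C+rot(a)@[-.0014,0,0]
for z in(.097,.093,.091,.090,.0895,.0890,.0885,.0880,.0875):
    ctrl.movel([D[0],D[1],z],max_speed=.05); f,m,t=F(); df=R@(f-f0)
    print(z,'tcp',(R@(t-C)).round(5)[:2],t[2].round(5),'f',df.round(2),'m',(R@(m-m0)).round(3))
    if df[2]>2 or np.hypot(*df[:2])>2.5: break
s=get_state();im,P=shot('h2'); T=s['tcp_pos']; print(s['time'])
p=T+rot(a)@[.0035,0,-.0177]; print('plane',plane(P,(p[0],p[1],a,p[2])))
k0=T+rot(a)@[.0585,.0006,-.0092]
k=lidk(P,(k0[0],k0[1],a,k0[2])); print('lid',*[np.round(v,5) for v in k], R@(k[0][[0,1,3]]-T))
```

```text
0.097 tcp [-1.4e-03  1.0e-05] 0.09697 f [-0.14 -0.09 -0.65] m [ 0.023 -0.063 -0.023]
0.093 tcp [-1.44e-03 -3.00e-05] 0.0929 f [ 0.46 -0.58 -0.76] m [-0.007 -0.021 -0.015]
0.091 tcp [-0.00141 -0.     ] 0.09098 f [-0.04 -0.   -0.98] m [ 0.015 -0.05  -0.011]
0.09 tcp [-1.41e-03 -1.00e-05] 0.08998 f [ 0.17 -0.22 -0.85] m [ 0.027 -0.068  0.001]
0.0895 tcp [-1.41e-03 -1.00e-05] 0.0895 f [ 0.18 -0.04 -1.11] m [-0.01  -0.042 -0.011]
0.089 tcp [-1.4e-03 -1.0e-05] 0.089 f [ 0.19 -0.04 -0.79] m [ 0.008 -0.057  0.   ]
0.0885 tcp [-1.37e-03  1.00e-05] 0.08853 f [ 0.49 -0.08 -0.35] m [ 0.015 -0.091 -0.018]
0.088 tcp [-1.46e-03  2.00e-05] 0.08809 f [-1.4  -0.34  2.08] m [-0.008  0.111  0.03 ]
37.2083
plane (array([ 0.01736007, -0.00553988,  0.01293543]), np.int64(3374))
lid [ 0.62546  0.03588 -0.18261  0.08926] 1431 0.0016 0.00597 [ 0.06627442 -0.00306147  0.00117507]
```

Run:
```python
from h import *
a=-.201; C=np.array([.56309,.05191,.0897])+rot(a)@[-.0005,-.0002,0]; R=rot(-a); D=C+rot(a)@[-.0013,0,0]
def meas(n):
    s=get_state();im,P=shot(n);T=s['tcp_pos'];p=T+rot(a)@[.0035,0,-.0177]; return plane(P,(p[0],p[1],a,p[2]))[0]
ctrl.movel([D[0],D[1],.0905],max_speed=.05); ctrl.pause(.2); sl=meas('h3'); print('slope',sl)
th=np.clip(sl[0]-.0060,-.02,.02)
ey=rot(a)@[0,1,0]; w,x,y,z=quat(a); q=(Ro.from_rotvec(ey*th)*Ro.from_quat([x,y,z,w])).as_quat(); q=[q[3],q[0],q[1],q[2]]
if abs(th)>.003: ctrl.movep([D[0],D[1],.0905],q)
ctrl.pause(.2); print('slope after',meas('h4'),th)
ctrl.movel([D[0],D[1],.0899],max_speed=.05); f0,m0,_=F(10); ok=0
for dx in(-.0009,-.0006,-.0003,0,.0003,.0006,.0009):
    E=C+rot(a)@[dx,0,0]; ctrl.movel([E[0],E[1],.0899],max_speed=.05); f,m,t=F(5); df=R@(f-f0)
    print(dx,(R@(t-C)).round(5)[:2],t[2].round(5),df.round(2),(R@(m-m0)).round(3)[1])
    if (R@(m-m0))[1]>.15 : break
print(get_state()['time'])
```

```text
slope [ 0.0114644  -0.00925158  0.01304494]
slope after [ 0.00564387 -0.00866429  0.01299817] 0.005464397052554328
-0.0009 [-8.9e-04  2.0e-05] 0.08991 [-0.21 -0.02  0.33] -0.004
-0.0006 [-0.0006  0.    ] 0.0899 [0.25 0.06 0.34] 0.017
-0.0003 [-0.0003 -0.    ] 0.0899 [ 0.13 -0.16  0.26] -0.011
0 [-0.00013 -0.     ] 0.08987 [-0.88 -0.18  0.77] 0.139
0.0003 [-6.e-05  0.e+00] 0.08983 [-2.28 -0.26  1.68] 0.48
40.925
```

Run:
```python
from h import *
a=-.201; C=np.array([.56309,.05191,.0897])+rot(a)@[-.0005,-.0002,0]; R=rot(-a)
def go(x,y,z):
    E=C+rot(a)@[x,y,0]; ctrl.movel([E[0],E[1],z],max_speed=.05); f,m,t=F(5); return f,m,t
go(-.0012,0,.0899); f0,m0,_=F(10)
for y in(.0009,-.0009):
    f,m,t=go(-.0012,y,.0899); print('y',y,(R@(f-f0)).round(2),(R@(m-m0)).round(3))
f0,m0,_=go(-.0012,0,.0899); zc=.0886
for z in(.0893,.0890,.0887,.0884,.0881,.0878):
    f,m,t=go(-.0012,0,z); df=R@(f-f0); print(z,t[2].round(5),df.round(2),(R@(m-m0)).round(3))
    if df[2]>1: zc=z; break
zt=zc+.0012; f,m,t=go(-.0012,0,zt); print('final',zt,t.round(5),(R@(t-C)).round(5),(R@(f-f0)).round(2))
s=get_state();im,P=shot('h5');T=s['tcp_pos'];p=T+rot(a)@[.0035,0,-.0177]; print(plane(P,(p[0],p[1],a,p[2])),s['time'],s['width'])
sc=vision.grab_frame('side')[0]; 
cv2.imwrite('pics/h5c.png',np.hstack([cv2.resize(im[140:320,290:450],(480,540),interpolation=3),cv2.resize(sc[170:240,240:310],(320,540)[:1]+(320,),interpolation=3)[:320] if 0 else np.zeros((540,2,3),np.uint8)]))
```

```text
y 0.0009 [-0.2  -0.05  0.12] [0.022 0.001 0.001]
y -0.0009 [-0.43  0.35  0.48] [ 0.014  0.008 -0.   ]
0.0893 0.08927 [0.07 0.05 0.47] [ 0.023 -0.01  -0.001]
0.089 0.08901 [0.38 0.5  0.47] [ 0.014 -0.004 -0.011]
0.0887 0.08873 [-0.85  0.53  1.44] [ 0.026  0.053 -0.019]
final 0.08990000000000001 [0.56142 0.05206 0.08989] [-1.17e-03  1.00e-05  1.90e-04] [-0.09  0.25  0.45]
(array([ 0.0086448 , -0.00707422,  0.01299794]), np.int64(3435)) 44.5917 0.010758112163130964
```

View pics/h5c.png

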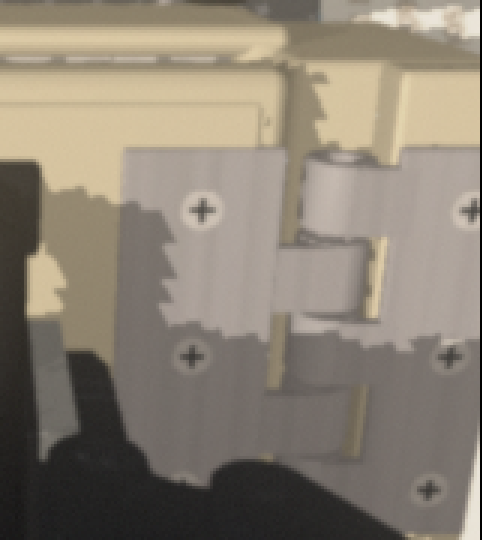

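Run:
```python
from h import *
a=-.201; C=np.array([.56309,.05191,.0897])+rot(a)@[-.0005,-.0002,0]; R=rot(-a)
def go(x,y,z):
    E=C+rot(a)@[x,y,0]; ctrl.movel([E[0],E[1],z],max_speed=.05); return F(4)
f0,m0,_=go(-.0012,0,.0935)
for x in(-.0004,0,.0004,.0008,.0012):
    f,m,t=go(x,0,.0935); dm=(R@(m-m0))[1]; print(x,(R@(t-C)).round(5)[0],(R@(f-f0)).round(2),dm.round(3))
    if dm>.12: break
go(-.0010,0,.0935); print(get_state()['time'])
# jamb x from several views, top plate edge/face fits
for n in('w4','h1'): print(n,fitj(load(n),(.6205,.0408,a,.0793))[0])
# lid +x panel edge / +y edge in h5 relative to TCP
P=load('l2'); L=loc(P,.45637,-.35883,.1408,.12955-.0177)
for n,Q in(('l2',L),):
    m=(abs(Q[:,2]-.0125)<.004)&(Q[:,1]>.036)&(Q[:,1]<.046); print(n,'panel x edges at TCP frame',np.percentile(Q[m,0],[.5,99.5]))
    m=(Q[:,2]>.008)&(Q[:,2]<.017)&(Q[:,1]>.009)&(Q[:,1]<.018)&(Q[:,0]<.09); print('knuckle tip x',np.percentile(Q[m,0],[95,99,99.8]))
```

```text
-0.0004 -0.0004 [-0.28 -0.01 -0.16] -0.028
0 -0.00013 [-0.26 -0.27  0.04] 0.109
0.0004 0.0 [-2.58  0.07  0.96] 0.518
46.6083
w4 [ 0.62053283  0.04082357 -0.20103641  0.07932309]
h1 [ 0.62060657  0.04090976 -0.20148393  0.07912207]
l2 panel x edges at TCP frame [-0.03890767  0.04867047]
knuckle tip x [0.05937165 0.06352339 0.06486537]
```

Run:
```python
from h import *
a=-.201; C=np.array([.56309,.05191,.0897])+rot(a)@[-.0005,-.0002,0]; R=rot(-a)
def go(x,y,z):
    E=C+rot(a)@[x,y,0]; ctrl.movel([E[0],E[1],z],max_speed=.05); return F(8)
f0,m0,_=go(-.0012,0,.0935); f,m,t=go(-.0012,0,.0898)
s=get_state();im,P=shot('h6');T=s['tcp_pos'];p=T+rot(a)@[.0035,0,-.0177]; print(plane(P,(p[0],p[1],a,p[2])),s['time'],s['width'])
print((R@(t-C)).round(5),(R@(f-f0)).round(2),(R@(m-m0)).round(3))
w=fitw(P,(.558,.049,-.201,0,0)); j=fitj(P,(.6206,.0409,a,.0793)); print('jamb now',j[0])
im=vision.grab_frame('scene')[0]; cv2.imwrite('pics/fin.png',cv2.resize(im[150:330,130:430],None,fx=2.5,fy=2.5,interpolation=3))
```

```text
(array([ 0.00371843, -0.00488564,  0.01282301]), np.int64(3393)) 47.6417 0.010413090947351312
[-1.22e-03 -2.00e-05  3.00e-05] [0.15 0.3  0.03] [-0.018  0.006 -0.004]
jamb now [ 0.60147897  0.04701572 -0.63540283  0.07892231]
```

View pics/fin.png

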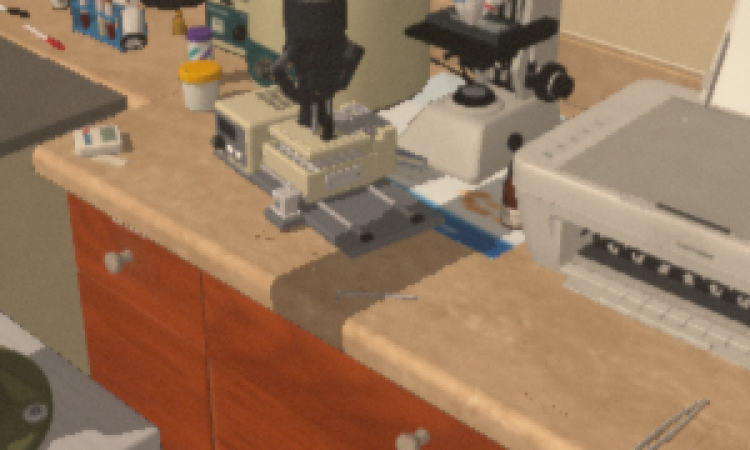

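```bash
python3 -c "
from station import ticket,get_state
print(ticket.close_job(),get_state()['time'])"
```

```text
the job is handed in; nothing more can be done
the job is handed in; nothing more can be done
```

The job is handed in at about 47.6 s. The carriage is home, and the gripper alone holds the lid by its handle with its knuckles between those of the carriage.

- **Carriage:** I pushed it in with the fingers shut. The push force fell to zero as the detent took over, and pushing on met the solid stop about 4 mm later at about 6 N. Afterwards the pictures showed the carriage beside the control unit.
- **Lowering the lid:** On the first descent it rubbed the rear hinge face with about 5 N, so I raised it and moved it 1.4 mm back. It had tilted about 0.3° in the grip, and I levelled it.
- **Centring in the hinge:**
  - I touched the rear face and the ledge lightly (about 1–3 N), then backed off about 1 mm from each.
  - Moving it 0.9 mm either way along the axis touched nothing.
- **Last checks:** At the final pose the force had not changed from the free-hanging value (within 0.3 N). The lid is level to about 0.15°. In the last scene view the other things look undisturbed.
- **Checks that disagreed or failed:**
  - **Depth fit:** The camera's fit of the hinge put the axis about 1.2 mm farther from the robot than the touch test. I trusted the touch, which met the face at the same place at two heights; the calibration is only good to about 2 mm.
  - **Final view:** The hinge fit from the last close view failed because the lid hid the carriage knuckles, so the final alignment rests on touch.

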